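# Refit the cover of a vapour-filter box

### The arm

A 6-joint arm with a two-finger parallel gripper is mounted at the origin on the work surface. World frame = base frame: x ahead of the robot, y to its left, z up, the work surface at z = 0. Lengths are in m, angles in rad, forces in N, time in s.
With the tool pointing down it reaches from about 0.325 to 0.9 m from the base axis. Payload 6.1 kg.
Tool frame: the origin (TCP) lies midway between the tips of the shut fingers; the grasp point (between the pads) lies 19 mm behind it; x points along the fingers, y is the direction in which the jaws open and shut, and the axes are right-handed (so a half turn about x gives the same grasp; the last joint's range is limited). The gripper opens to 85 mm and grips with 20 to 120 N. Pads are 22 mm wide; open, the fingers measure 114 mm over their backs; the gripper's body (76 mm by 85 mm) begins 54 mm behind the grasp point. The pads swing forward as they close: fully open they stand 13 mm farther back than shut.
Start: joints at [1.091, 0.22, 1.526, -0, 1.395, -0.126], TCP at [0.217, 0.586, 0.231] pointing down, gripper open.
Joint ranges: [-2.98, 2.98], [-0.91, 2.08], [0.09, 2.57], [-1.24, 4.39], [0.2, 2.65], [-2.68, 2.68]. Speed limits (rad/s): [2.57, 2.57, 3.01, 3.14, 3.14, 3.14].

### API

Orientations are given as a unit quaternion [w, x, y, z].
In Python, from station import r gives the robot as it stands.
- The arm moves only by the shell command python3 -m crank 'ROWS' [FORCE]. ROWS is a JSON object of lists of equal length, an entry for each row: "slide": the shift along the tool's x, y, z in units of 0.05 m (1.0 is 0.05 m), a list of three; "twist": the turn, a rotation vector about the tool's x, y, z in units of 180 degrees (1.0 is 180 degrees), a list of three; "hand": the opening, from -1 (shut) to 1 (fully open), so that 0 is half open. A call has 1 to 12 rows; each row shifts and turns the pose as measured when the row begins, along the tool's axes as they then stand; what a row does not reach is not made up. A row lasts 1/12 s, in which the tool goes at most 41.7 mm and 7.16 degrees, less where a joint would pass 70% of its speed; a pose out of reach is approached as far as the arm can. A call with a number of a shift or a turn outside -1 to 1 is refused whole. A call with a gripper value outside its range is refused whole. The fingers move at their own pace and stop on an object; FORCE is the grip in N (left out, the last holds). Time passes only in rows, so rows that do not move let the fingers close. It gives the time, the measured TCP pose, the force and the opening at its end, in the units of the state.
- r.get_state(): the state, without advancing time (a new reading comes with each control period).
- r.snapshot(name): name is "side" or "top"; returns the picture (400x640x3 uint8, blue, green, red); there is no depth.
- r.camera_params(name): a dict with "fx", "fy", "cx", "cy" (pixels), "R" (3x3) and "t" (3): a world point X has camera coordinates R X + t. Camera axes: x right, y down, z forward; pixel columns grow to the right and rows downward; lengths in m; the calibration is good to about 2 mm. A picture is of the moment at which its call begins. camera_params takes no time and is no camera call.
- r.sign_off(): hands the job in, once; it reports no verdict.
Trained networks look in the newest picture that a camera, given by its name, has taken for a name from the list of things; names that differ only in an ending like _2 or _b are one class to them, and where a whole thing is asked for, a point or a joint stands for the part that bears it (a point fixed in the world has none). Each returns a list of dicts, best first, with "p" (0 to 1); they miss things now and then, are a little off and sometimes report something else, mostly with a low value. They report only what shows in the picture. A call takes as long as a camera call. They do not tell look-alikes from the thing itself.
- r.boxes_of(camera, label): "bbox" ([left, top, right, bottom] in pixels, round what is visible of it).
- r.regions_of(camera, label): "region" (400x640 bool, what is visible of it) and "bbox" ([left, top, right, bottom] in pixels, round what is visible of it).
- r.pinpoint(camera, label): "point" ([column, row] in pixels: a listed point, or the origin of a listed thing).
The state is a dict: "time_s": time; "joint_pos": joint angles; "qvel": joint speeds; "tau": joint torques, N m; "position": TCP position; "tcp_rot": TCP orientation; "ft_force": force on the tool from outside, world axes, zero at the start; "moment": the same for the moment, N m; "width": finger opening in m.
Only numpy, scipy, OpenCV 4.12 (cv2) and the standard library are available. Lean on these libraries where they do the work, as an engineer would, in place of code of your own. Each camera call takes 0.05 s, during which the arm holds its last target. There are 200 camera calls.

### The job

Put the loose cover back on the filter box: hook its lip under the ledge of the frame with the cover tilted, then swing the other end down and press it until the spring catch snaps over it and the cover lies flat and fully home. The frame can sit up to two centimetres off its usual place, so find the stop by feel and be gentle: do not load the cover against the box with more than 25 N while hooking and swinging it, nor press cover or box with more than about 50 N. Leave the jar and bottles standing where they are, and let go at the end.

Things in the scene. Friction and masses are not known exactly. Their poses are not given: they have to be found in the camera images.
- housing: Fixed white filter box, case 240 (x) x 150 (y) x 62 mm high, with a 30 mm spigot on its +x face; origin: centre of its underside; x points from the ledge end (nearer the robot) to the catch end. On it stands an open aluminium frame, clamped rigidly in slots up to 18 mm either way in x from its usual place; readings do not show this offset, and stop, ledge, walls, rails and catch all shift with it.
- ledge_edge (a point): Usual place (frame not shifted) of the middle of the ledge's free lower edge: x -68.5, z 92 mm of the housing; axes as the housing's. The ledge is 5 mm thick, 124 mm wide, and covers the 8 mm between this edge and the back stop, an upright face at x -76.5 mm. The seat rails run on under the ledge to the stop, 8 mm below its underside; with its lip resting on them the cover goes in up to a tilt of about 0.25 rad.
- seat (a point): Usual place of the seated cover's origin: x 0, y 0, z 84 mm of the housing, same axes (lip to -x under the ledge). Seat: rails along the side walls (|y| 40 to 52.5 mm), top at z 84 mm, from stop to end wall. Side walls' inner faces at y +-52.5 mm, end wall's at x +76.5 mm, tops at z 90.5 mm. Back stop to end wall: 153 mm, 3 mm more than the cover's length.
- catch (a joint): Steel spring catch, 36 mm wide, on the middle of the end wall. 0 = forward, grows to 0.010 m as pushed back (+x). At 0 its nose stands 6 mm inwards of the end wall; underside z 91.5 mm; slanting top from z 94.5 mm at the tip to 103.5 mm at the wall. The cover's free end pressed down on the slant (roughly 4 to 12 N) pushes it back; it then springs over the cover.
- cover: Loose grey cover, 0.18 to 0.35 kg, at first flat on the bench; origin: centre of its underside, z up on the rib side. 150 mm long in x, 100 wide in y. Plate 6 mm thick from x -65 to +75 mm; lip 4 mm thick, level with the underside, 90 wide, from x -65 to -75 mm. Black grip rib on top at x 0: 14 mm thick in x, 50 mm long in y, top at z 41 mm.
- cover_lip (a point): Middle of the lip's tip edge, on the underside of the cover (x = -75 mm of the cover); axes as the cover's.
- cover_free (a point): Middle of the free end's lower edge, opposite the lip (x = +75 mm of the cover); axes as the cover's.
- amber_jar: Bystander: loose amber glass jar, 56 mm diameter, 75 mm high, origin at the centre of its underside.
- tall_bottle: Bystander: loose milky plastic bottle, 72 mm diameter, 170 mm high, origin at the centre of its underside.
- blue_bottle: Bystander: loose clear glass bottle with a blue cap, 66 mm diameter, 140 mm high, origin at the centre of its underside.
Things that resemble listed ones, but are neither listed nor needed, are in the scene too. Leave any red look-alike of the cover alone.

How it is judged:
By the outcome, as a careful person would: the job done as asked, in the order asked, and still so for the second after the job is handed in, with the robot touching nothing.
It also fails if it takes over 64 s, if anything falls off the work surface, if the arm or the gripper's body presses on something with over 40 N, if the wrist force passes 120 N, or if a joint passes its speed limit or range.

## Working session

There is one attempt and no reset: what is moved stays moved. The work goes in short steps, Python scripts to look and compute and a shell command to move; the robot and the scene stay as the last step left them, time stands still between calls to the robot, and variables do not carry over. Pictures are saved under pics/ and viewed, about 8 in all and at most 12, crops included, and the job is handed in when it is done.

```bash
mkdir -p pics; ls; python3 - <<'E'
from station import r
import cv2,json
s=r.get_state(); print({k:(v if not hasattr(v,'tolist') else v.tolist()) for k,v in s.items()})
for c in("side","top"):
    cv2.imwrite(f"pics/{c}0.png",r.snapshot(c)); p=r.camera_params(c); print(c,p)
    for l in("housing","cover","cover_lip","cover_free","ledge_edge","seat","amber_jar","tall_bottle","blue_bottle"):
        print(l,[([round(float(v)) for v in d["point"]],round(float(d["p"]),2)) for d in r.pinpoint(c,l)][:4])
E
```

```text
pics
{'time_s': 0.0, 'joint_pos': [1.0909134068752218, 0.2212338081063876, 1.52765297833116, -2.0792105579948233e-05, 1.3947019236563418, -0.12610208832917028], 'qvel': [0.0005947617842663986, -3.441937547866167e-05, 0.0012187626134166148, -0.0007876513707875788, -0.0001748272914004202, 0.0008444422747269443], 'tau': [0.0003890741390932817, -49.689974784851074, -38.93925905227661, -0.0001530708777863765, 0.010998054058291018, 9.222346193382691e-06], 'position': [0.21624899277071677, 0.5857289751127196, 0.23017233463531225], 'tcp_rot': [0.6958690532219549, 0.12375207175475696, 0.6962763779099835, -0.12510352140902956], 'ft_force': [0.22844650402144082, -0.0427647623989994, 0.1458853626049402], 'moment': [-0.013996693480586062, 0.10219509358326377, 0.03815566459670977], 'width': 0.08566920470970031}
side {'fx': 461.4114740945225, 'fy': 461.4114740945225, 'cx': 318.83835445226555, 'cy': 191.23726253626256, 'R': array([[-0.85676094,  0.5155977 , -0.01094087],
       [ 0.32792425,  0.5282878 , -0.78318433],
       [-0.39802811, -0.67458952, -0.62169334]]), 't': array([ 0.48462913, -0.1057
[... 493 characters left out ...]
.2590393855975, 'cx': 315.6839940816011, 'cy': 198.20598007580102, 'R': array([[-0.01308415, -0.99974898, -0.01818766],
       [-0.99529982,  0.01476708, -0.09570891],
       [ 0.09595347,  0.01684991, -0.99524319]]), 't': array([0.02082529, 0.5802073 , 1.22063193])}
housing [([264, 206], 0.92)]
cover [([369, 209], 0.92), ([352, 266], 0.88), ([378, 150], 0.74)]
cover_lip [([352, 247], 0.94), ([375, 233], 0.79), ([367, 210], 0.66), ([378, 126], 0.55)]
cover_free [([362, 191], 0.81), ([377, 172], 0.73), ([374, 230], 0.73), ([348, 292], 0.57)]
ledge_edge [([252, 223], 0.88)]
seat [([260, 203], 0.8)]
amber_jar [([324, 151], 0.66)]
tall_bottle [([188, 212], 0.79)]
blue_bottle [([450, 213], 0.96)]
```

```bash
python3 - <<'E'
import cv2
a=cv2.imread("pics/top0.png")[60:340,140:500]; cv2.imwrite("pics/top0c.png",cv2.resize(a,None,fx=2.1,fy=2.1,interpolation=cv2.INTER_CUBIC))
a=cv2.imread("pics/side0.png")[80:360,160:520]; cv2.imwrite("pics/side0c.png",cv2.resize(a,None,fx=2.1,fy=2.1,interpolation=cv2.INTER_CUBIC))
E
```

```text
(no output)
```

View pics/top0c.png

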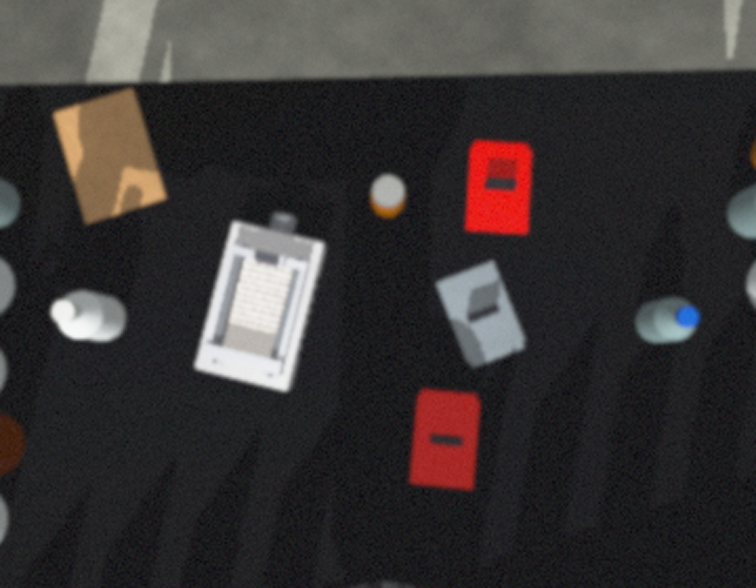

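View pics/side0c.png

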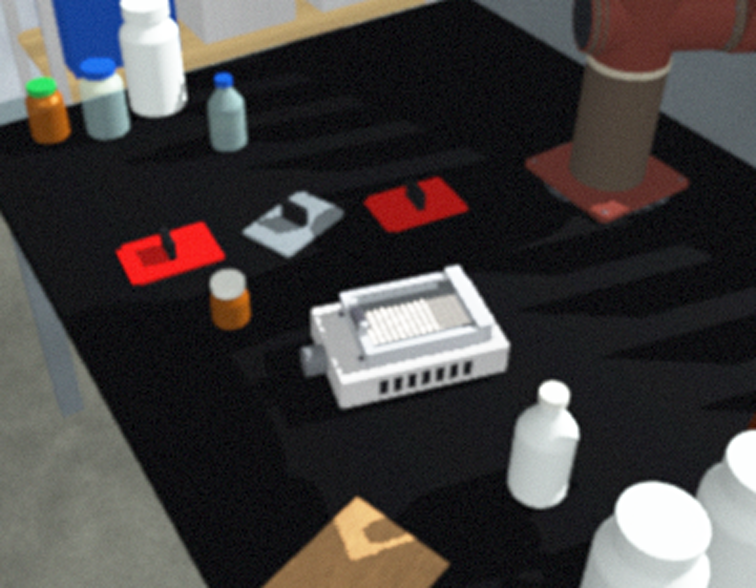

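The top view shows the grey cover at full-image (369,209). Its narrower lip end faces the robot at about (378,230). The housing is at about (264,206) and its ledge end is near the robot. The side view agrees, with the grey cover at (299,186) and the housing at (350,250). The red look-alikes lie on either side of the cover. Next I'll measure them accurately.

```bash
cat > h.py <<'E'
from station import r
import numpy as np, cv2
from scipy.optimize import least_squares
from scipy.spatial.transform import Rotation as Ro
P={c:r.camera_params(c) for c in("side","top")}
def proj(c,X):
    p=P[c]; Y=np.atleast_2d(X)@np.array(p["R"]).T+p["t"]
    return Y[:,:2]/Y[:,2:]*[p["fx"],p["fy"]]+[p["cx"],p["cy"]]
def back(c,uv,z):
    p=P[c]; R=np.array(p["R"]); d=R.T@[(uv[0]-p["cx"])/p["fx"],(uv[1]-p["cy"])/p["fy"],1]; o=-R.T@p["t"]
    return o+d*(z-o[2])/d[2]
def tri(a,b):
    f=lambda X:np.r_[proj("top",X)[0]-a,proj("side",X)[0]-b]
    s=least_squares(f,[.6,0,.05]); return s.x,np.abs(s.fun).max()
def body(pose,L):  # pose x,y,yaw at bench
    c,s=np.cos(pose[2]),np.sin(pose[2]); L=np.atleast_2d(L)
    return L@np.array([[c,s,0],[-s,c,0],[0,0,1]])+[pose[0],pose[1],0]
E
python3 - <<'E'
from h import *
print("top cam",-np.array(P["top"]["R"]).T@P["top"]["t"])
for n,a,b in(("seat",(260,203),(354,230)),("ledge",(252,223),(377,222)),("housing",(264,206),(350,250)),("cover",(369,209),(299,186)),("lip",(375,233),(314,174)),("free",(362,191),(286,195)),("jar",(324,151),(272,231))):
    print(n,*tri(a,b))
out=[]
for c,x0,y0 in(("top",225,155),("side",295,195)):
    a=cv2.imread(f"pics/{c}0.png")[y0:y0+100,x0:x0+110]; out.append(cv2.resize(a,None,fx=3.6,fy=3.6,interpolation=cv2.INTER_CUBIC))
cv2.imwrite("pics/zoom.png",np.hstack(out))
for c in P:
    for d in r.regions_of(c,"cover")[:4]:
        m=np.array(d["region"]).astype(np.uint8); k=max(cv2.findContours(m,0,2)[0],key=cv2.contourArea)
        q=cv2.approxPolyDP(k,2.5,True)[:,0]; print(c,round(d["p"],2),d["bbox"],q.tolist())
E
```

```text
top cam [ 0.46062884 -0.00831545  1.2707354 ]
seat [0.56212661 0.19207769 0.08812749] 0.13589026767357382
ledge [0.49773255 0.21419229 0.10537296] 0.3151334148192291
housing [0.56425724 0.18844757 0.00462398] 1.8280358300064563
cover [ 0.54351776 -0.17100363  0.00066521] 0.22439230210886763
lip [ 0.46441739 -0.190549    0.00977706] 1.6226436324154179
free [ 0.60670084 -0.14851807  0.00208125] 0.34258408399301743
jar [ 0.73828786 -0.01256384  0.0089309 ] 2.708371743514192
side 0.91 [217.8, 189.1, 263.8, 213.0] [[264, 200], [253, 187], [236, 189], [219, 198], [217, 203], [221, 211], [228, 214], [262, 204]]
side 0.8 [277.7, 172.9, 323.3, 202.5] [[321, 180], [301, 172], [276, 191], [296, 202]]
side 0.56 [334.3, 166.5, 385.2, 190.3] [[381, 179], [368, 165], [354, 166], [334, 176], [347, 190]]
top 0.75 [345.2, 184.8, 387.9, 233.7] [[374, 186], [348, 195], [364, 233], [388, 224]]
top 0.74 [365.2, 129.3, 390.6, 171.5] [[366, 130], [362, 167], [388, 169], [390, 132], [378, 128]]
top 0.61 [334.9, 247.0, 366.8, 296.6] [[341, 247], [335, 288], [363, 292], [367, 251], [365, 248]]
```

View pics/zoom.png

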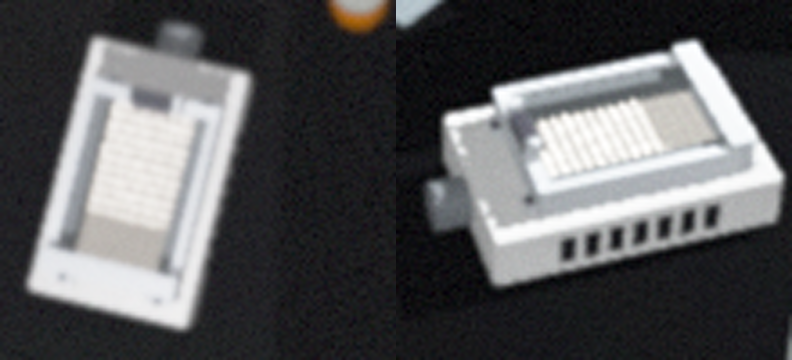

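The zoom shows the case's top corners clearly, at zoom pixels (93,37), (252,73), (190,328) and (28,290). The ledge's free edge runs from about (57,243) to (172,275). I'll fit the housing and the cover from these.

```bash
python3 - <<'E'
from h import *
T=lambda p:np.array(p)/3.6+[225,155]-0.36
S=lambda p:(np.array(p)-[396,0])/3.6+[295,195]-0.36
h=[("top",T(p),q) for p,q in(((93,37),(.12,.075,.062)),((252,73),(.12,-.075,.062)),((190,328),(-.12,-.075,.062)),((28,290),(-.12,.075,.062)))]
h+=[("side",S(p),q) for p,q in(((492,240),(.12,.075,.062)),((783,178),(-.12,.075,.062)),((443,115),(.12,-.075,.062)),((495,287),(.12,.075,0)))]
f=lambda x,L:np.concatenate([proj(c,body(x,q))[0]-u for c,u,q in L])
for sel in (h,h[:4],h[4:]):
    s=least_squares(f,[.56,.19,-.2],args=(sel,)); print("housing",s.x,np.round(s.fun,1))
H=least_squares(f,[.56,.19,-.2],args=(h,)).x
Rb=np.array([[np.cos(H[2]),np.sin(H[2])],[-np.sin(H[2]),np.cos(H[2])]])
for n,c,p,z in(("ledge edge L","top",T((57,243)),.097),("ledge edge R","top",T((172,275)),.097),("ledge far","side",S((675,48)),.097),("ledge near","side",S((722,150)),.097),("endwall inner","top",T((150,105)),.0905)):
    print(n,np.round(1e3*Rb@(back(c,p,z)[:2]-H[:2])))
t=[.075,.05,0.006]
cor=[(.075,.05,.006),(.075,-.05,.006),(-.075,-.045,.004),(-.075,.045,.004)]
c=[("top",u,q) for u,q in zip(((348,195),(374,186),(388,224),(364,233)),cor)]
c+=[("side",u,q) for u,q in zip(((296,202),(276,191),(301,172),(321,180)),cor)]
for sel in(c,c[:4],c[4:]):
    s=least_squares(f,[.54,-.17,.2],args=(sel,)); print("cover",s.x,np.round(s.fun,1))
# rib: dark pixels
im=cv2.imread("pics/top0.png").max(2); 
w=im[195:230,355:385]; print(w[::2,::2])
E
```

```text
housing [ 0.55698344  0.18386857 -0.25438295] [ 0.8  0.1  0.   0.6 -0.6  0.2  0.3 -0.2  0.4  0.1  0.2 -1.  -0.5 -0.8
 -0.3  2.2]
housing [ 0.55753623  0.1842989  -0.24384139] [ 0.3  0.1 -0.4  0.1 -0.3 -0.1  0.5 -0.1]
housing [ 0.55607463  0.18422463 -0.26964858] [ 0.1 -0.3  0.4 -0.5  0.  -1.3 -0.6  1.8]
ledge edge L [-72.  53.]
ledge edge R [-75. -54.]
ledge far [-78. -56.]
ledge near [-68.  68.]
endwall inner [68.  5.]
cover [ 0.54376129 -0.16859971  0.36963714] [-1.2 -1.  -0.4 -2.8  1.1  0.   0.9  0.9  0.6 -0.4 -1.5 -0.5  2.1 -0.9
  1.6  0. ]
cover [ 0.54130798 -0.1681597   0.34476973] [-0.9 -0.8  0.1 -1.9  0.7  1.2  0.1  1.5]
cover [ 0.54695548 -0.1679662   0.40638228] [ 0.9  0.  -1.9  0.4  0.5 -0.6  0.5 -0.1]
[[177 174 177 177 178 174 167 160 149 132 120 125 106  40  38]
 [175 177 179 179 171 155 130 120 114 113 113 131 135  53  43]
 [178 179 177 175 167 123 115 118 113 117 115 133 160  97  44]
 [180 179 177 179 149 119 117 116 117 115 115 144 168 127  56]
 [180 179 182 179 146 117 118 116 117 116 115 157 172 152  76]
 [178 179 178 178 142 120 118 115 107  94  82 141 171 169 116]
 [179 179 180 170 127 113 101  91  71  62  71 120 168 172 141]
 [178 179 178 166 101  77  68  65  74 101 131 157 171 172 161]
 [151 162 173 164  91  73  87 122 142 160 173 175 170 174 170]
 [101 123 140 158 135 134 154 169 176 175 180 177 172 172 169]
 [ 75 113 121 133 144 172 177 175 175 174 177 174 175 173 172]
 [ 52 103 121 119 124 153 177 178 177 175 178 175 173 174 169]
 [ 29  88 115 117 119 130 168 175 176 176 177 171 172 169 168]
 [ 30  64 111 117 117 120 147 175 175 172 174 170 170 172 168]
 [ 30  45  96 116 118 115 125 160 172 172 170 174 169 170 171]
 [ 24  34  75 112 116 118 118 153 171 168 170 174 170 170 159]
 [ 20  30  55 103 117 115 114 134 167 172 175 175 171 156 124]
 [ 29  28  33  90 116 118 115 123 163 177 166 151 123  82  48]]
```

```bash
cat >> h.py <<'E'
def refine(img,c,edges,pose,win=3.0,it=6,pol=None):
    g=cv2.GaussianBlur(img.max(2).astype(np.float32),(0,0),0.8); pose=np.array(pose,float)
    for _ in range(it):
        A=[]
        for a,b in edges:
            ts=np.linspace(.08,.92,30)[:,None]; L=np.array(a)*(1-ts)+np.array(b)*ts
            uv=proj(c,body(pose,L)); d=uv[-1]-uv[0]; n=np.array([-d[1],d[0]])/np.hypot(*d)
            k=np.arange(-win,win+.01,.25)
            S=uv[:,None]+k[None,:,None]*n
            v=cv2.remap(g,S[...,0].astype(np.float32),S[...,1].astype(np.float32),cv2.INTER_LINEAR)
            G=np.abs(np.gradient(v,axis=1)); w=np.where(G>.6*G.max(1,keepdims=True),G,0)
            off=(w*k).sum(1)/w.sum(1); ok=G.max(1)>4
            A+= [(l,u+o*n,n) for l,u,o,q in zip(L,uv,off,ok) if q]
        L=np.array([x[0] for x in A]);U=np.array([x[1] for x in A]);N=np.array([x[2] for x in A])
        s=least_squares(lambda x:((proj(c,body(x,L))-U)*N).sum(1),pose,loss="soft_l1",f_scale=.3); pose=s.x
    return pose,np.sqrt(np.mean(np.minimum(s.fun**2,4))),len(A)
E
python3 - <<'E'
from h import *
i=cv2.imread("pics/top0.png"); j=cv2.imread("pics/side0.png")
C=[((.075,.05,.006),(.075,-.05,.006)),((.075,-.05,.006),(-.065,-.05,.006)),((.075,.05,.006),(-.065,.05,.006)),((-.075,-.045,.0),(-.075,.045,.0))]
p0=[.5415,-.168,.37]
for im,c in((i,"top"),(j,"side")): print("cover",c,refine(im,c,C,p0), refine(im,c,C[:3],p0))
z=.062
E=[((.12,.075,z),(-.12,.075,z)),((.12,.03,z),(.12,.075,z)),((.12,-.075,z),(.12,-.03,z)),((-.12,.075,z),(-.12,-.075,z)),((.12,-.075,z),(-.12,-.075,z))]
print("housing top",refine(i,"top",E,[.5575,.184,-.247],2),refine(i,"top",E[:4],[.5575,.184,-.247],2))
Es=[E[0],E[1],E[2],((.12,.075,0),(-.12,.075,0)),((.12,.075,0),(.12,.04,0))]
print("housing side",refine(j,"side",Es,[.5575,.184,-.247],2))
s=r.get_state(); q=s["tcp_rot"]; R=Ro.from_quat([q[1],q[2],q[3],q[0]]).as_matrix(); print(R.round(3)); print("rib",back("top",(370.2,209),.041))
E
```

```text
cover top (array([ 0.5415551 , -0.16931374,  0.35510376]), np.float64(0.505954601962326), 120) (array([ 0.5431284 , -0.16877879,  0.35430111]), np.float64(0.4137156773970678), 90)
cover side (array([ 0.54093376, -0.16552031,  0.33219984]), np.float64(0.9313980382784496), 116) (array([ 0.54309919, -0.1646415 ,  0.33889684]), np.float64(0.6297175677037294), 86)
housing top (array([ 0.55856049,  0.18556059, -0.25557165]), np.float64(0.5349123058629521), 150) (array([ 0.55902899,  0.18717074, -0.25288192]), np.float64(0.46526137660108147), 120)
housing side (array([ 0.55610247,  0.17520555, -0.23478774]), np.float64(0.6500576953778456), 149)
[[ 0.     0.346  0.938]
 [-0.     0.938 -0.346]
 [-1.    -0.     0.   ]]
rib [ 0.54020468 -0.16943534  0.041     ]
```

```bash
python3 -m crank '{"slide":[[0,-0.54,0.52],[0,-0.47,0.58],[0,-0.4,0.63],[0,-0.31,0.68],[0,-0.23,0.71],[0,-0.14,0.74],[0,-0.04,0.75],[0,0.04,0.75],[0,0.04,0.75],[0,0.04,0.75],[0,0.04,0.75],[0,0.04,0.75]],"twist":[[0.0393,0,0],[0.0393,0,0],[0.0393,0,0],[0.0393,0,0],[0.0393,0,0],[0.0393,0,0],[0.0393,0,0],[0,0,0],[0,0,0],[0,0,0],[0,0,0],[0,0,0]],"hand":[1,1,1,1,1,1,1,1,1,1,1,1]}'
cat > go.py <<'E'
# python3 go.py x y z yaw tilt : delta to a tool pose (tool y = body x at yaw, tool x down; tilt>0 raises +x end)
import sys; from h import *
def tool(yaw,tilt): 
    B=Ro.from_euler("zy",[yaw,-tilt]).as_matrix(); return np.c_[-B[:,2],B[:,0],-B[:,1]]
if __name__=="__main__":
    x,y,z,yaw,tilt=map(float,sys.argv[1:6]); s=r.get_state(); q=s["tcp_rot"]; R=Ro.from_quat([q[1],q[2],q[3],q[0]]).as_matrix()
    print("t",round(s["time_s"],2),"pos",np.round(s["position"],4),"F",np.round(s["ft_force"],1),"M",np.round(s["moment"],2),"w",round(s["width"],4))
    print("slide",(R.T@(np.array([x,y,z])-s["position"])/.05).round(3),"twist",(Ro.from_matrix(R.T@tool(yaw,tilt)).as_rotvec()/np.pi).round(4))
E
python3 go.py .542 -.169 .09 .355 0
```

```text
time_s: 2.1
position: [0.3931, 0.1605, 0.2301]
tcp_rot: [0.577, 0.411, 0.576, -0.407]
ft_force: [1.3, 0.6, 0.2]
width: 0.0856
t 2.1 pos [0.3931 0.1605 0.2301] F [1.3 0.6 0.2] M [ 0.01 -0.02  0.01] w 0.0856
slide [2.792 0.613 7.21 ] twist [-0.0055 -0.0006 -0.0016]
```

```bash
python3 -m crank '{"slide":[[0,0.06,0.76],[0,0.06,0.76],[0,0.06,0.76],[0,0.06,0.76],[0,0.06,0.76],[0,0.06,0.76],[0.2,0.06,0.76],[0.2,0.06,0.76],[0.3,0.06,0.76],[0.3,0.06,0.4],[0.3,0,0],[0,0,0]],"twist":[[-0.0055,0,0],[0,0,0],[0,0,0],[0,0,0],[0,0,0],[0,0,0],[0,0,0],[0,0,0],[0,0,0],[0,0,0],[0,0,0],[0,0,0]],"hand":[1,1,1,1,1,1,1,1,1,1,1,1]}'; python3 go.py .542 -.169 .055 .355 0
```

```text
time_s: 3.1
position: [0.5548, -0.196, 0.1689]
tcp_rot: [0.585, 0.41, 0.572, -0.403]
ft_force: [-1.3, 0.7, -0.6]
width: 0.0855
t 3.1 pos [ 0.5548 -0.196   0.1689] F [-1.3  0.7 -0.6] M [0.08 0.04 0.05] w 0.0855
slide [ 2.272 -0.099 -0.613] twist [-0.003   0.0027 -0.0058]
```

```bash
python3 -m crank '{"slide":[[0.4,-0.05,-0.3],[0.4,-0.05,-0.3],[0.4,0,0],[0.4,0,0],[0.4,0,0],[0.3,0,0],[0,0,0]],"twist":[[-0.003,0.0027,-0.0058],[0,0,0],[0,0,0],[0,0,0],[0,0,0],[0,0,0],[0,0,0]],"hand":[1,1,1,1,1,1,1]}'; python3 go.py .542 -.169 .012 .355 0
python3 - <<'E'
from h import *
a=r.snapshot("top")[150:270,310:430]; b=r.snapshot("side")[130:250,240:360]
cv2.imwrite("pics/g1.png",cv2.resize(np.hstack([a,b]),None,fx=3.3,fy=3.3,interpolation=cv2.INTER_CUBIC))
E
```

```text
time_s: 3.68
position: [0.542, -0.1677, 0.0559]
tcp_rot: [0.583, 0.404, 0.579, -0.403]
ft_force: [-1.2, 0.2, -0.1]
width: 0.0849
t 3.68 pos [ 0.542  -0.1677  0.0559] F [-1.2  0.2 -0.1] M [0.04 0.03 0.04] w 0.0849
slide [ 0.877 -0.013  0.02 ] twist [ 0.0006  0.0014 -0.0013]
```

View pics/g1.png

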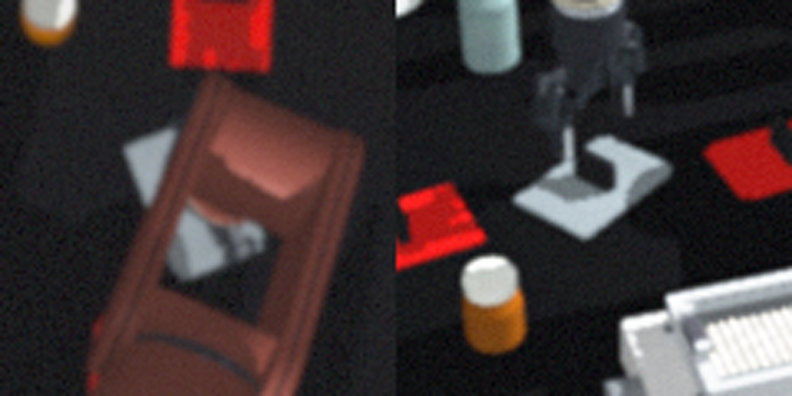

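The side view (right half) shows the open fingers on either side of the black rib, above the plate. I'll go down and grip.

```bash
python3 -m crank '{"slide":[[0.3,-0.01,0.02],[0.3,0,0],[0.24,0,0],[0,0,0],[0,0,0],[0,0,0],[0,0,0],[0,0,0],[0,0,0],[0,0,0]],"twist":[[0.0006,0.0014,-0.0013],[0,0,0],[0,0,0],[0,0,0],[0,0,0],[0,0,0],[0,0,0],[0,0,0],[0,0,0],[0,0,0]],"hand":[1,1,1,1,-1,-1,-1,-1,-1,-1]}' 60; python3 go.py .542 -.169 .2 .355 0
```

```text
time_s: 4.62
position: [0.5527, -0.1733, 0.0299]
tcp_rot: [0.589, 0.404, 0.573, -0.402]
ft_force: [-3.3, 2.6, 11.8]
width: 0.0127
t 4.62 pos [ 0.5527 -0.1733  0.0299] F [-3.3  2.6 11.8] M [0.41 0.4  0.24] w 0.0127
slide [-3.406 -0.118 -0.097] twist [ 0.0006  0.0055 -0.0049]
```

```bash
python3 - <<'E'
from h import *
b=r.snapshot("side")[120:220,240:360]
cv2.imwrite("pics/g2.png",cv2.resize(b,None,fx=5,fy=5,interpolation=cv2.INTER_CUBIC))
E
python3 go.py .542 -.169 .2 .355 0
```

```text
t 4.67 pos [ 0.553  -0.1733  0.03  ] F [-1.7 -0.1  6.3] M [-0.14  0.27 -0.  ] w 0.012
slide [-3.404 -0.121 -0.098] twist [ 0.0006  0.0055 -0.0051]
```

View pics/g2.png

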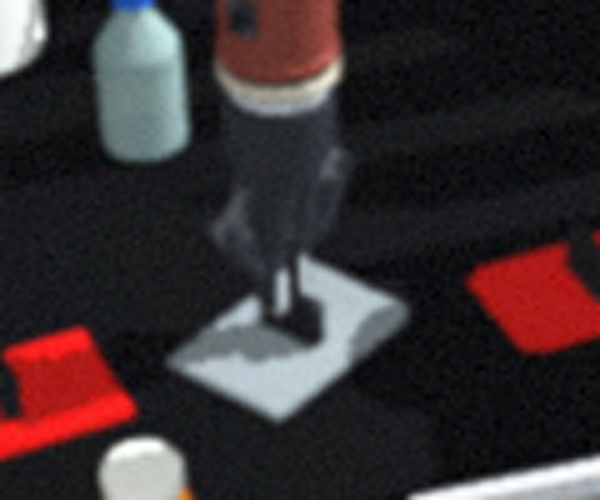

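The fingers are on the rib but high, at TCP z 30 mm, and they have shifted about 11 mm. I'll open partly and check before going down again.

```bash
python3 -m crank '{"slide":[[0,0,0],[0,0,0],[0,0,0]],"twist":[[0,0,0],[0,0,0],[0,0,0]],"hand":[0,0,0]}' 30; python3 go.py .542 -.169 .014 .355 0
python3 - <<'E'
from h import *
for d in r.pinpoint("side","cover"): pass
r.snapshot("side")
print([(np.round(d["point"],1),round(d["p"],2)) for n in("cover","cover_lip","cover_free") for d in r.pinpoint("side",n)])
i=r.snapshot("side")
C=[((.075,.05,.006),(.075,-.05,.006)),((.075,-.05,.006),(-.065,-.05,.006)),((.075,.05,.006),(-.065,.05,.006)),((-.075,-.045,.0),(-.075,.045,.0))]
print(refine(i,"side",C,[.5415,-.166,.34],4))
E
```

```text
time_s: 4.92
position: [0.5536, -0.1732, 0.0303]
tcp_rot: [0.589, 0.405, 0.572, -0.402]
ft_force: [-0.7, -0.0, 1.2]
width: 0.0425
t 4.92 pos [ 0.5536 -0.1732  0.0303] F [-0.7 -0.   1.2] M [ 0.03  0.03 -0.01] w 0.0425
slide [ 0.319 -0.193 -0.166] twist [ 0.0005  0.0057 -0.0056]
[(array([356.7, 181.3]), 0.82), (array([240.5, 201.4]), 0.77), (array([298. , 185.9]), 0.58), (array([311. , 172.7]), 0.85), (array([219.7, 206.8]), 0.78), (array([299. , 188.5]), 0.53), (array([375.5, 172.2]), 0.9), (array([285. , 196.1]), 0.73), (array([262.1, 196.8]), 0.7)]
(array([ 0.55104745, -0.16243221,  0.35144689]), np.float64(0.9904697199361361), 120)
```

```bash
python3 -m crank '{"slide":[[0.15,0,0],[0.12,0,0],[0,0,0],[0,0,0]],"twist":[[0,0.0057,-0.0056],[0,0,0],[0,0,0],[0,0,0]],"hand":[0,0,0,0]}' 30; python3 go.py .5516 -.166 .014 .355 0
```

```text
time_s: 5.55
position: [0.5538, -0.1734, 0.0162]
tcp_rot: [0.581, 0.403, 0.581, -0.403]
ft_force: [-0.0, -0.0, 1.5]
width: 0.0425
t 5.55 pos [ 0.5538 -0.1734  0.0162] F [-0.  -0.   1.5] M [ 0.   -0.03 -0.01] w 0.0425
slide [ 0.043  0.011 -0.153] twist [0.0005 0.     0.    ]
```

```bash
python3 -m crank '{"slide":[[0,0,-0.14],[0,0,0],[0,0,0],[0,0,0],[0,0,0],[0,0,0],[0,0,0]],"twist":[[0,0,0],[0,0,0],[0,0,0],[0,0,0],[0,0,0],[0,0,0],[0,0,0]],"hand":[0,0,-1,-1,-1,-1,-1]}' 30; python3 go.py .5516 -.166 .1 .355 0
```

```text
time_s: 6.13
position: [0.5505, -0.1655, 0.0164]
tcp_rot: [0.581, 0.403, 0.581, -0.403]
ft_force: [-0.2, 0.2, -0.2]
width: 0.0134
t 6.13 pos [ 0.5505 -0.1655  0.0164] F [-0.2  0.2 -0.2] M [-0.   -0.08 -0.04] w 0.0134
slide [-1.671  0.018  0.018] twist [ 0.0007  0.0002 -0.0001]
```

```bash
python3 -m crank '{"slide":[[0,0,0],[0,0,0],[-0.3,0,0],[-0.5,0,0],[-0.7,0,0],[-0.7,0,0],[-0.7,0,0],[-0.7,0,0],[-0.3,0,0],[0,0,0],[0,0,0]],"twist":[[0,0,0],[0,0,0],[0,0,0],[0,0,0],[0,0,0],[0,0,0],[0,0,0],[0,0,0],[0,0,0],[0,0,0],[0,0,0]],"hand":[-1,-1,-1,-1,-1,-1,-1,-1,-1,-1,-1]}' 70; python3 go.py .558 .186 .22 -.253 0
python3 - <<'E'
from h import *
a=r.snapshot("top")[130:280,290:440]; b=r.snapshot("side")[90:240,240:390]
cv2.imwrite("pics/g3.png",cv2.resize(np.hstack([a,b]),None,fx=2.6,fy=2.6,interpolation=cv2.INTER_CUBIC))
E
```

```text
time_s: 7.05
position: [0.545, -0.1635, 0.2118]
tcp_rot: [0.575, 0.402, 0.586, -0.405]
ft_force: [-0.1, 0.1, -4.6]
width: 0.013
t 7.05 pos [ 0.545  -0.1635  0.2118] F [-0.1  0.1 -4.6] M [-0.02  0.02  0.03] w 0.013
slide [-0.12   2.68  -6.462] twist [ 0.1939 -0.0024  0.0047]
```

View pics/g3.png

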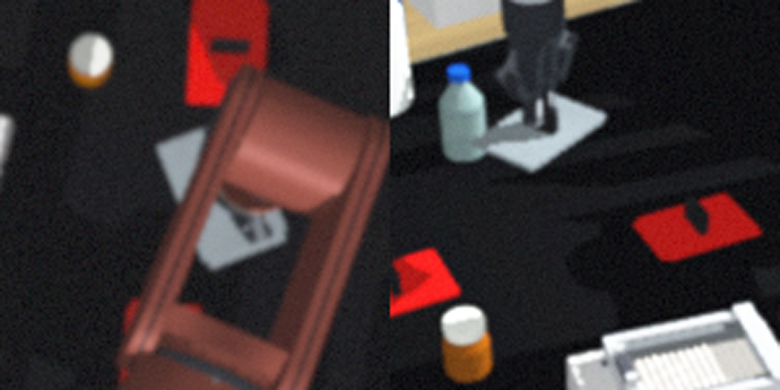

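The cover is held level and clear of the bench in both views. Now I'll carry it over the housing.

```bash
python3 -m crank '{"slide":[[0,0.27,-0.65],[0,0.19,-0.68],[0,0.1,-0.69],[0,0.02,-0.7],[0,-0.07,-0.7],[0,-0.15,-0.68],[0,-0.15,-0.68],[0,-0.15,-0.68],[0,-0.15,-0.68],[0,-0.05,-0.3],[0,0,0]],"twist":[[0.0388,0,0],[0.0388,0,0],[0.0388,0,0],[0.0388,0,0],[0.0388,0,0],[0,0,0],[0,0,0],[0,0,0],[0,0,0],[0,0,0],[0,0,0]],"hand":[-1,-1,-1,-1,-1,-1,-1,-1,-1,-1,-1]}' 70; python3 go.py .558 .186 .17 -.253 0.2
```

```text
time_s: 8.07
position: [0.5427, 0.1766, 0.1816]
tcp_rot: [-0.413, -0.546, -0.445, 0.577]
ft_force: [0.1, 0.1, -3.4]
width: 0.0129
t 8.07 pos [0.5427 0.1766 0.1816] F [ 0.1  0.1 -3.4] M [-0.04 -0.06 -0.06] w 0.0129
slide [ 0.214  0.259 -0.263] twist [-0.0045  0.0186  0.0816]
```

```bash
cat > lip.py <<'E'
# python3 lip.py xl yl zl tilt [yaw]: lip-tip target in housing mm; prints present lip pose and delta
import sys; from go import *
H=np.array([.558,.186,-.253]); G=np.array([0,0,.0164]) # TCP in cover frame
def rep(xl,yl,zl,tilt,yaw=H[2]):
    s=r.get_state(); q=s["tcp_rot"]; R=Ro.from_quat([q[1],q[2],q[3],q[0]]).as_matrix(); B=np.c_[R[:,1],-R[:,2],-R[:,0]]
    Hz=Ro.from_euler("z",H[2]).as_matrix(); h0=np.r_[H[:2],0]
    O=s["position"]-B@G; f=lambda v:(1e3*Hz.T@(O+B@v-h0)).round(1)
    e=Ro.from_matrix(Hz.T@B).as_euler("ZYX")
    print("t",round(s["time_s"],2),"lip",f([-.075,0,0]),"free",f([.075,0,0]),"yaw,tilt,roll",(e*[1,-1,1]).round(3),"Fh",(Hz.T@s["ft_force"]).round(1),"Mh",(Hz.T@s["moment"]).round(2),"w",round(s["width"],4))
    Tg=tool(yaw,tilt); Bg=np.c_[Tg[:,1],-Tg[:,2],-Tg[:,0]]
    p=h0+Hz@(np.array([xl,yl,zl])/1e3)+Bg@(np.array([.075,0,0])+G)
    print("slide",(R.T@(p-s["position"])/.05).round(3),"twist",(Ro.from_matrix(R.T@Tg).as_rotvec()/np.pi).round(4))
if __name__=="__main__": rep(*map(float,sys.argv[1:]))
E
python3 lip.py -50 0 110 0.2
```

```text
t 8.07 lip [-88.3 -12.  169.9] free [ 61.4 -14.  160.5] yaw,tilt,roll [-0.013 -0.063 -0.007] Fh [ 0.1  0.1 -3.4] Mh [-0.02 -0.07 -0.06] w 0.0129
slide [ 0.777  0.704 -0.249] twist [-0.0045  0.0186  0.0816]
```

```bash
python3 -m crank '{"slide":[[0,0.25,-0.1],[0,0.25,-0.1],[0,0.2,-0.05],[0,0,0],[0,0,0]],"twist":[[-0.002,0.006,0.027],[-0.002,0.006,0.027],[0,0.006,0.027],[0,0,0],[0,0,0]],"hand":[-1,-1,-1,-1,-1]}' 70; python3 lip.py -50 0 110 0.2
```

```text
time_s: 8.48
position: [0.5732, 0.1781, 0.1679]
tcp_rot: [0.473, 0.606, 0.391, -0.506]
ft_force: [-0.4, -0.0, -3.2]
width: 0.0127
t 8.48 lip [-54.2  -3.2 138.4] free [ 93.4  -3.3 165.2] yaw,tilt,roll [-0.     0.179  0.04 ] Fh [-0.4 -0.2 -3.2] Mh [-0.04  0.25  0.03] w 0.0127
slide [ 0.555 -0.024 -0.032] twist [0.0012 0.0032 0.0046]
```

```bash
sed -i 's/"zy"/"ZY"/' go.py; python3 lip.py -50 0 110 0.2
```

```text
t 8.48 lip [-54.2  -3.2 138.4] free [ 93.4  -3.3 165.2] yaw,tilt,roll [-0.     0.179  0.04 ] Fh [-0.4 -0.2 -3.2] Mh [-0.04  0.25  0.03] w 0.0127
slide [ 0.546 -0.026 -0.056] twist [-0.0002 -0.0126  0.0066]
```

```bash
python3 -m crank '{"slide":[[0.2,0,-0.05],[0.2,0,0],[0.1,0,0],[0,0,0]],"twist":[[0,-0.0126,0.0066],[0,0,0],[0,0,0],[0,0,0]],"hand":[-1,-1,-1,-1]}' 70; python3 lip.py -50 0 90 0.2
python3 - <<'E'
from h import *
a=r.snapshot("top")[135:265,200:330]; b=r.snapshot("side")[155:285,290:420]
cv2.imwrite("pics/g4.png",cv2.resize(np.hstack([a,b]),None,fx=3.05,fy=3.05,interpolation=cv2.INTER_CUBIC))
E
```

```text
time_s: 8.82
position: [0.5759, 0.1764, 0.1384]
tcp_rot: [0.484, 0.596, 0.377, -0.519]
ft_force: [-0.2, 0.1, -3.4]
width: 0.0129
t 8.82 lip [-50.9  -4.7 108.4] free [ 96.5  -5.1 136.3] yaw,tilt,roll [-0.003  0.187 -0.005] Fh [-0.2  0.  -3.4] Mh [-0.03  0.25  0.  ] w 0.0129
slide [ 0.344 -0.056 -0.097] twist [-0.0008  0.0019  0.0042]
```

View pics/g4.png

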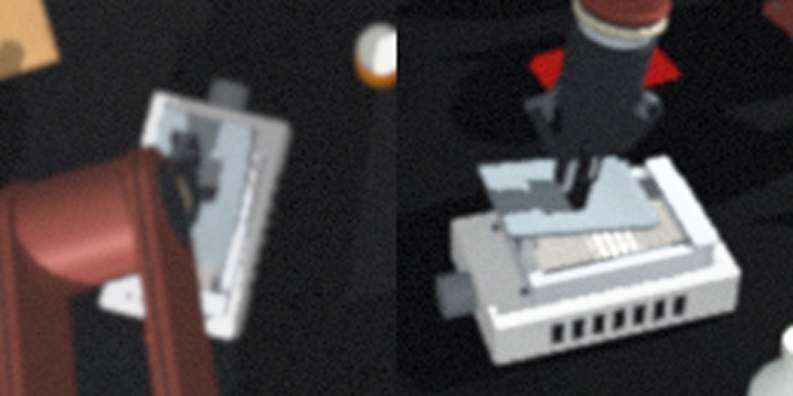

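```bash
python3 - <<'E'
from h import *
from lip import H
Hz=Ro.from_euler("z",H[2]).as_matrix()
def prof(img,c,x,z,ys):
    X=np.array([[x,y,z] for y in ys])/1e3@Hz.T+[H[0],H[1],0]; uv=proj(c,X).astype(np.float32)
    g=cv2.GaussianBlur(img.max(2),(0,0),.5); return cv2.remap(g,uv[None,:,0],uv[None,:,1],cv2.INTER_CUBIC)[0]
i=r.snapshot("top"); j=r.snapshot("side"); i0=cv2.imread("pics/top0.png"); j0=cv2.imread("pics/side0.png")
ys=np.arange(-80,-30,2.); print(ys.astype(int))
for x in(-40,-25,-10,10,30,50,65): print("top now, cover x",x,prof(i,"top",x,108.4+6+(x+51)*.187,ys).tolist())
print("frame at z90.5 orig, both sides")
for x in(-30,0,30): print("R",prof(i0,"top",x,90.5,ys).tolist()); print("L",prof(i0,"top",x,90.5,-ys).tolist())
print("side: +y")
for x in(-30,0,30,60): print("cov",prof(j,"side",x,108.4+(x+51)*.187,-ys).tolist())
for x in(-30,0,30): print("frL",prof(j0,"side",x,90.5,-ys).tolist());print("frR",prof(j0,"side",x,90.5,ys).tolist())
E
```

```text
[-80 -78 -76 -74 -72 -70 -68 -66 -64 -62 -60 -58 -56 -54 -52 -50 -48 -46
 -44 -42 -40 -38 -36 -34 -32]
top now, cover x -40 [136, 151, 166, 174, 180, 187, 195, 208, 221, 230, 234, 231, 221, 206, 192, 184, 186, 186, 187, 189, 190, 190, 190, 189, 188]
top now, cover x -25 [143, 159, 169, 173, 177, 184, 192, 207, 222, 231, 233, 229, 216, 202, 193, 187, 186, 186, 186, 185, 185, 186, 186, 187, 187]
top now, cover x -10 [146, 158, 166, 167, 169, 175, 185, 204, 219, 228, 228, 222, 207, 192, 186, 185, 187, 188, 188, 188, 189, 191, 190, 190, 192]
top now, cover x 10 [147, 158, 163, 165, 163, 160, 166, 179, 202, 216, 218, 205, 187, 179, 178, 183, 187, 187, 188, 189, 189, 189, 190, 191, 191]
top now, cover x 30 [147, 157, 163, 163, 159, 157, 161, 178, 200, 214, 218, 210, 194, 181, 180, 184, 189, 191, 192, 192, 192, 190, 189, 183, 172]
top now, cover x 50 [148, 159, 161, 160, 156, 153, 156, 166, 180, 192, 196, 186, 172, 167, 172, 182, 189, 192, 192, 192, 193, 193, 192, 191, 187]
top now, cover x 65 [153, 159, 161, 160, 158, 156, 158, 165, 175, 183, 188, 182, 169, 161, 164, 175, 183, 188, 190, 19
[... 1400 characters left out ...]
, 249, 248, 240, 227, 215, 211, 217, 221, 222, 222, 222, 219, 216, 214]
frR [16, 15, 16, 16, 23, 36, 57, 103, 151, 197, 228, 242, 251, 247, 233, 216, 196, 183, 176, 171, 173, 169, 163, 150, 133]
frL [180, 181, 182, 183, 182, 182, 188, 197, 215, 232, 245, 248, 245, 238, 225, 213, 209, 218, 230, 235, 237, 236, 235, 235, 235]
frR [18, 15, 14, 12, 17, 33, 54, 100, 142, 193, 227, 240, 249, 244, 230, 212, 193, 181, 177, 174, 175, 170, 162, 148, 133]
frL [183, 181, 181, 179, 179, 179, 184, 194, 212, 230, 243, 248, 245, 237, 226, 213, 208, 216, 229, 237, 239, 240, 239, 239, 238]
frR [16, 15, 15, 14, 18, 36, 59, 104, 150, 196, 226, 240, 248, 243, 229, 211, 191, 178, 173, 170, 171, 167, 162, 151, 136]
```

In the side view the cover sits tilted above the frame, and in the top view it lines up. The cameras disagree on its lateral position: the top says about −2 mm and the side about −6 mm relative to the frame. I'll shift it about 3.5 mm and find the rails by feel.

```bash
python3 lip.py -48 -1.3 90 0.2; python3 -m crank '{"slide":[[0.17,-0.04,-0.07],[0.15,-0.02,-0.05],[0.08,0,0],[0,0,0]],"twist":[[-0.001,0.002,0.004],[0,0,0],[0,0,0],[0,0,0]],"hand":[-1,-1,-1,-1]}' 70; python3 lip.py -50 -1.3 84 0.2
```

```text
t 9.02 lip [-49.5  -3.9 110.7] free [ 97.8  -4.4 139.2] yaw,tilt,roll [-0.003  0.191 -0.004] Fh [ 0.6 -0.1 -2.5] Mh [ 0.03  0.2  -0.02] w 0.0126
slide [ 0.398 -0.053 -0.057] twist [-0.001   0.0014  0.0027]
time_s: 9.35
position: [0.5822, 0.1823, 0.1232]
tcp_rot: [0.487, 0.603, 0.373, -0.51]
ft_force: [0.6, 0.9, -3.5]
width: 0.0126
t 9.35 lip [-45.6   2.6  91.6] free [101.1   2.4 122.6] yaw,tilt,roll [-0.002  0.208  0.005] Fh [ 0.4  1.  -3.5] Mh [-0.04  0.23  0.01] w 0.0126
slide [ 0.143 -0.114  0.075] twist [-0.0005 -0.0014 -0.0025]
```

```bash
python3 -m crank '{"slide":[[0.05,-0.04,0.06],[0,0,0.03],[0,0,0]],"twist":[[0,0,0],[0,0,0],[0,0,0]],"hand":[-1,-1,-1]}' 70; python3 lip.py -50 -2 84 0.2
```

```text
time_s: 9.6
position: [0.5799, 0.1779, 0.1206]
tcp_rot: [0.487, 0.602, 0.373, -0.51]
ft_force: [0.2, 1.1, -2.8]
width: 0.0129
t 9.6 lip [-46.8  -2.2  89.1] free [100.   -2.4 120.1] yaw,tilt,roll [-0.001  0.208  0.005] Fh [-0.1  1.1 -2.8] Mh [-0.07  0.22 -0.02] w 0.0129
slide [ 0.099 -0.082 -0.008] twist [-0.0005 -0.0014 -0.0025]
```

```bash
python3 -m crank '{"slide":[[0.03,0,0],[0.03,0,0],[0,0,0]],"twist":[[0,-0.0014,0],[0,0,0],[0,0,0]],"hand":[-1,-1,-1]}' 70; python3 lip.py -50 -2 84 0.2;  python3 -m crank '{"slide":[[0.02,0,0],[0.02,0,0],[0,0,0]],"twist":[[0,0,0],[0,0,0],[0,0,0]],"hand":[-1,-1,-1]}' 70; python3 lip.py -50 -2 84 0.2
```

```text
time_s: 9.85
position: [0.5811, 0.1779, 0.1185]
tcp_rot: [0.488, 0.602, 0.372, -0.511]
ft_force: [0.0, 1.7, -3.4]
width: 0.0126
t 9.85 lip [-45.6  -1.9  86.9] free [101.2  -2.3 118. ] yaw,tilt,roll [-0.003  0.209  0.002] Fh [-0.4  1.7 -3.4] Mh [ 0.35  0.17 -0.07] w 0.0126
slide [ 0.052 -0.096 -0.002] twist [-0.0008 -0.0003 -0.0029]
time_s: 10.1
position: [0.5818, 0.178, 0.1166]
tcp_rot: [0.488, 0.602, 0.372, -0.511]
ft_force: [0.1, 0.9, -3.3]
width: 0.0129
t 10.1 lip [-44.9  -1.6  85. ] free [101.8  -2.  116.2] yaw,tilt,roll [-0.002  0.21   0.002] Fh [-0.2  0.9 -3.3] Mh [ 0.03  0.2  -0.  ] w 0.0129
slide [ 0.012 -0.101  0.004] twist [-0.0007 -0.0004 -0.0031]
```

```bash
python3 -m crank '{"slide":[[0.02,0,0],[0.01,0,0],[0,0,0]],"twist":[[0,0,0],[0,0,0],[0,0,0]],"hand":[-1,-1,-1]}' 70; python3 lip.py -50 -2 84 0.2;  python3 -m crank '{"slide":[[0.02,0,0],[0.01,0,0],[0,0,0]],"twist":[[0,0,0],[0,0,0],[0,0,0]],"hand":[-1,-1,-1]}' 70; python3 lip.py -50 -2 84 0.2
```

```text
time_s: 10.35
position: [0.5823, 0.1779, 0.1154]
tcp_rot: [0.488, 0.602, 0.372, -0.511]
ft_force: [-1.1, 0.6, -1.4]
width: 0.0127
t 10.35 lip [-44.4  -1.6  83.8] free [102.3  -1.9 115. ] yaw,tilt,roll [-0.002  0.21   0.002] Fh [-1.2  0.3 -1.4] Mh [-0.01  0.39 -0.06] w 0.0127
slide [-0.013 -0.106  0.004] twist [-0.0007 -0.0004 -0.0031]
time_s: 10.6
position: [0.5825, 0.1779, 0.1151]
tcp_rot: [0.488, 0.602, 0.372, -0.511]
ft_force: [-1.7, 0.1, 0.4]
width: 0.0128
t 10.6 lip [-44.2  -1.5  83.4] free [102.5  -1.9 114.6] yaw,tilt,roll [-0.002  0.209  0.001] Fh [-1.7 -0.3  0.4] Mh [-0.16  0.83 -0.02] w 0.0128
slide [-0.021 -0.108  0.006] twist [-0.0007 -0.0003 -0.003 ]
```

The lip rests on the rails at z of about 83.8, as expected. Now I'll slide it toward the stop.

```bash
python3 -m crank '{"slide":[[-0.025,-0.06,0],[-0.017,-0.06,0],[-0.015,-0.06,0],[-0.015,-0.06,0],[0,0,0]],"twist":[[0,0,0],[0,0,0],[0,0,0],[0,0,0],[0,0,0]],"hand":[-1,-1,-1,-1,-1]}' 70; python3 lip.py -66 -2 84.3 0.2; python3 -m crank '{"slide":[[-0.013,-0.06,0],[-0.013,-0.06,0],[-0.013,-0.06,0],[0,0,0]],"twist":[[0,0,0],[0,0,0],[0,0,0],[0,0,0]],"hand":[-1,-1,-1,-1]}' 70; python3 lip.py -66 -2 84.3 0.2
```

```text
time_s: 11.02
position: [0.5699, 0.1811, 0.1156]
tcp_rot: [0.489, 0.602, 0.371, -0.51]
ft_force: [0.2, 0.2, -1.3]
width: 0.0128
t 11.02 lip [-57.2  -1.6  83.9] free [ 89.5  -1.9 115.3] yaw,tilt,roll [-0.002  0.211  0.002] Fh [ 0.2  0.2 -1.3] Mh [-0.1   0.25 -0.01] w 0.0128
slide [-0.028 -0.167  0.005] twist [-0.0007 -0.0005 -0.0036]
time_s: 11.35
position: [0.56, 0.1837, 0.1157]
tcp_rot: [0.489, 0.603, 0.371, -0.51]
ft_force: [-0.3, -0.1, -1.8]
width: 0.0127
t 11.35 lip [-67.3  -1.6  83.9] free [ 79.3  -1.8 115.5] yaw,tilt,roll [-0.002  0.212  0.002] Fh [-0.3 -0.1 -1.8] Mh [-0.03  0.24 -0.03] w 0.0127
slide [0.016 0.031 0.005] twist [-0.0006 -0.0005 -0.0038]
```

```bash
for i in 1; do :; done; python3 -m crank '{"slide":[[-0.011,-0.05,0],[-0.01,-0.05,0],[0,0,0]],"twist":[[0,0,0],[0,0,0],[0,0,0]],"hand":[-1,-1,-1]}' 70; python3 lip.py -75 -2 84.3 0.2; python3 -m crank '{"slide":[[-0.009,-0.04,0],[-0.009,-0.04,0],[0,0,0]],"twist":[[0,0,0],[0,0,0],[0,0,0]],"hand":[-1,-1,-1]}' 70; python3 lip.py -75 -2 84.3 0.2
```

```text
time_s: 11.6
position: [0.5545, 0.1851, 0.1157]
tcp_rot: [0.489, 0.603, 0.371, -0.51]
ft_force: [0.7, -0.5, -1.6]
width: 0.0125
t 11.6 lip [-73.1  -1.6  83.9] free [ 73.6  -1.8 115.5] yaw,tilt,roll [-0.002  0.212  0.002] Fh [ 0.8 -0.3 -1.6] Mh [-0.03  0.25 -0.02] w 0.0125
slide [ 0.003 -0.033  0.006] twist [-0.0005 -0.0005 -0.0038]
time_s: 11.85
position: [0.5501, 0.1863, 0.1158]
tcp_rot: [0.489, 0.603, 0.371, -0.51]
ft_force: [0.8, 0.5, -2.4]
width: 0.0125
t 11.85 lip [-77.6  -1.6  84. ] free [ 69.   -1.8 115.5] yaw,tilt,roll [-0.002  0.212  0.002] Fh [ 0.7  0.7 -2.4] Mh [-0.02  0.25 -0.01] w 0.0125
slide [0.022 0.056 0.006] twist [-0.0005 -0.0005 -0.0038]
```

```bash
M='x'; python3 -m crank '{"slide":[[-0.006,-0.03,0],[0,0,0]],"twist":[[0,0,0],[0,0,0]],"hand":[-1,-1]}' 70 >/dev/null; python3 lip.py -75 -2 84.3 0.2|head -1; python3 -m crank '{"slide":[[-0.006,-0.03,0],[0,0,0]],"twist":[[0,0,0],[0,0,0]],"hand":[-1,-1]}' 70 >/dev/null; python3 lip.py -75 -2 84.3 0.2|head -1; python3 -m crank '{"slide":[[-0.006,-0.03,0],[0,0,0]],"twist":[[0,0,0],[0,0,0]],"hand":[-1,-1]}' 70 >/dev/null; python3 lip.py -75 -2 84.3 0.2|head -1
```

```text
t 12.02 lip [-79.4  -1.5  83.9] free [ 67.3  -1.8 115.5] yaw,tilt,roll [-0.002  0.212  0.002] Fh [-0.4  0.3 -1.9] Mh [-0.03  0.26 -0.03] w 0.013
t 12.18 lip [-81.   -1.5  83.9] free [ 65.6  -1.8 115.5] yaw,tilt,roll [-0.002  0.212  0.002] Fh [ 0.1  0.5 -2.3] Mh [-0.01  0.35 -0.  ] w 0.0126
t 12.35 lip [-82.6  -1.6  83.9] free [ 64.   -1.8 115.5] yaw,tilt,roll [-0.002  0.212  0.002] Fh [-0.9 -0.4 -2.1] Mh [-0.08  0.39 -0.03] w 0.0124
```

```bash
python3 -m crank '{"slide":[[-0.006,-0.03,0],[0,0,0]],"twist":[[0,0,0],[0,0,0]],"hand":[-1,-1]}' 70 >/dev/null; python3 lip.py -75 -2 84.3 0.2|head -1; python3 -m crank '{"slide":[[-0.006,-0.03,0],[0,0,0]],"twist":[[0,0,0],[0,0,0]],"hand":[-1,-1]}' 70 >/dev/null; python3 lip.py -75 -2 84.3 0.2|head -1; python3 - <<'E'
from h import *
a=r.snapshot("top")[135:265,200:330]; b=r.snapshot("side")[170:270,320:420]
cv2.imwrite("pics/g5.png",cv2.resize(b,None,fx=6,fy=6,interpolation=cv2.INTER_CUBIC))
E
```

```text
t 12.52 lip [-84.3  -1.5  83.9] free [ 62.4  -1.8 115.5] yaw,tilt,roll [-0.002  0.212  0.002] Fh [-0.5 -0.8 -1.6] Mh [-0.04  0.3  -0.05] w 0.0128
t 12.68 lip [-85.6  -1.5  84. ] free [ 61.   -1.8 115.7] yaw,tilt,roll [-0.002  0.213  0.002] Fh [ 0.   1.2 -2.8] Mh [-0.02  0.07 -0.01] w 0.0129
```

View pics/g5.png

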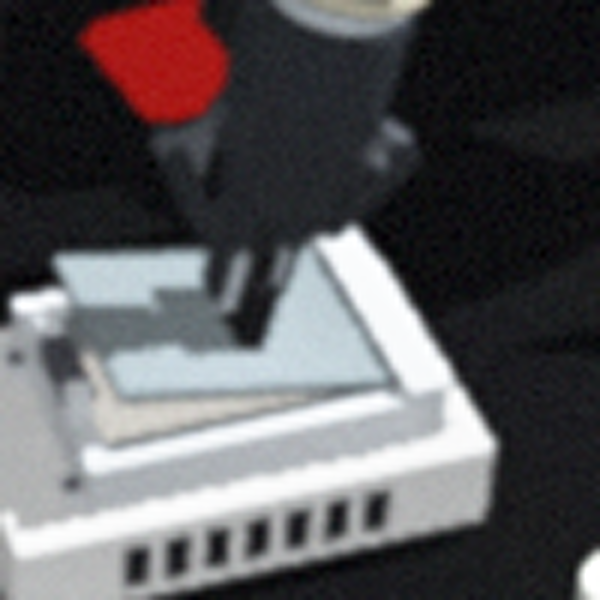

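The side view shows the lip end reaching beneath the ledge, with the cover parallel inside the walls. I'll keep feeling for the stop.

```bash
python3 -m crank '{"slide":[[-0.005,-0.025,0],[0,0,0]],"twist":[[0,0,0],[0,0,0]],"hand":[-1,-1]}' 70 >/dev/null; python3 lip.py -75 -2 84.3 0.2|head -1; python3 -m crank '{"slide":[[-0.005,-0.025,0],[0,0,0]],"twist":[[0,0,0],[0,0,0]],"hand":[-1,-1]}' 70 >/dev/null; python3 lip.py -75 -2 84.3 0.2|head -1; python3 -m crank '{"slide":[[-0.005,-0.025,0],[0,0,0]],"twist":[[0,0,0],[0,0,0]],"hand":[-1,-1]}' 70 >/dev/null; python3 lip.py -75 -2 84.3 0.2|head -1
```

```text
t 12.95 lip [-85.7  -1.5  84.3] free [ 60.9  -1.8 116.3] yaw,tilt,roll [-0.002  0.215  0.002] Fh [ 1.   0.4 -3.5] Mh [-0.01  0.05  0.  ] w 0.0125
t 13.12 lip [-85.7  -1.5  84.5] free [ 60.7  -1.8 116.9] yaw,tilt,roll [-0.002  0.218  0.003] Fh [ 2.   0.7 -4.3] Mh [ 0.02 -0.22 -0.05] w 0.0125
t 13.28 lip [-85.7  -1.5  84.8] free [ 60.6  -1.8 117.6] yaw,tilt,roll [-0.002  0.22   0.003] Fh [ 2.   0.  -5.2] Mh [ 0.05 -0.28 -0.02] w 0.0125
```

```bash
python3 - <<'E'
from h import *
from lip import H
Hz=Ro.from_euler("z",H[2]).as_matrix()
def prof(img,c,xs,y,z):
    X=np.array([[x,y,z if np.isscalar(z) else z(x)] for x in xs])/1e3@Hz.T+[H[0],H[1],0]; uv=proj(c,X).astype(np.float32)
    g=cv2.GaussianBlur(img.max(2),(0,0),.5); return cv2.remap(g,uv[None,:,0],uv[None,:,1],cv2.INTER_CUBIC)[0].tolist()
i0=cv2.imread("pics/top0.png"); j0=cv2.imread("pics/side0.png"); i=r.snapshot("top"); j=r.snapshot("side")
xs=np.arange(40,96,2.); print("end wall z90.5",xs.astype(int).tolist())
for y in(-35,-28,28,35): print(y,"top0",prof(i0,"top",xs,y,90.5)); print(y,"side0",prof(j0,"side",xs,y,90.5))
xs=np.arange(-110,-54,2.); print("ledge z97",xs.astype(int).tolist())
for y in(-30,0,30): print(y,"top0",prof(i0,"top",xs,y,97)); print(y,"side0",prof(j0,"side",xs,y,97))
xs=np.arange(40,84,2.); print("free end now, top edge",xs.astype(int).tolist()); z=lambda x:117.6+5.9+(x-59.3)*.22
for y in(-40,-30,30): print(y,"top",prof(i,"top",xs,y,z)); print(y,"side",prof(j,"side",xs,y,z))
E
```

```text
end wall z90.5 [40, 42, 44, 46, 48, 50, 52, 54, 56, 58, 60, 62, 64, 66, 68, 70, 72, 74, 76, 78, 80, 82, 84, 86, 88, 90, 92, 94]
-35 top0 [226, 230, 231, 232, 232, 234, 236, 235, 233, 232, 232, 231, 231, 232, 234, 235, 235, 234, 229, 222, 206, 189, 172, 164, 161, 161, 161, 161]
-35 side0 [158, 159, 159, 154, 155, 156, 152, 153, 155, 157, 164, 175, 185, 193, 195, 195, 195, 197, 206, 213, 204, 187, 185, 201, 221, 235, 239, 244]
-28 top0 [230, 232, 235, 235, 237, 239, 239, 238, 235, 232, 233, 232, 229, 227, 225, 223, 221, 219, 214, 203, 191, 177, 170, 164, 162, 161, 161, 161]
-28 side0 [109, 107, 106, 108, 111, 114, 113, 111, 110, 112, 116, 124, 130, 133, 132, 130, 132, 138, 149, 162, 169, 163, 156, 149, 146, 151, 167, 180]
28 top0 [239, 239, 238, 236, 236, 238, 239, 238, 236, 235, 235, 235, 234, 233, 231, 229, 225, 221, 215, 202, 189, 176, 167, 163, 162, 162, 161, 160]
28 side0 [236, 243, 247, 244, 243, 247, 252, 252, 247, 245, 249, 253, 251, 241, 231, 228, 226, 221, 212, 203, 183, 165, 157, 159, 166, 172, 175, 176]
35 top0 [206, 206, 205, 202, 200, 201, 206, 208, 209, 210, 208, 207, 20
[... 1370 characters left out ...]
 80, 82]
-40 top [193, 193, 192, 193, 193, 191, 191, 189, 185, 176, 165, 160, 160, 164, 167, 169, 170, 170, 169, 167, 166, 165]
-40 side [218, 218, 218, 217, 216, 216, 217, 217, 214, 195, 166, 126, 79, 48, 27, 18, 18, 19, 20, 20, 19, 18]
-30 top [191, 191, 190, 191, 192, 191, 190, 187, 184, 174, 164, 156, 151, 150, 152, 154, 155, 158, 160, 162, 163, 163]
-30 side [217, 216, 217, 218, 218, 218, 218, 218, 212, 196, 173, 141, 106, 79, 59, 49, 47, 41, 34, 28, 19, 13]
30 top [193, 194, 195, 196, 197, 195, 193, 190, 183, 175, 161, 152, 149, 154, 160, 162, 159, 153, 147, 146, 150, 156]
30 side [221, 219, 220, 221, 222, 222, 221, 217, 211, 195, 178, 171, 179, 192, 197, 183, 145, 103, 80, 66, 64, 63]
```

The ledge edge shows at about −76.5 in both cameras, which puts the frame shift near −8 mm. That agrees with contact at −85.7 being the stop (shift −9). The lip is hooked, so now I'll swing it down in stages.

```bash
python3 lip.py -85.2 -1.8 84 0.15
```

```text
t 13.38 lip [-85.8  -1.5  84.8] free [ 60.6  -1.8 117.5] yaw,tilt,roll [-0.002  0.22   0.003] Fh [ 5.2 -0.6 -3.6] Mh [-0.05 -0.62 -0.01] w 0.0131
slide [0.123 0.028 0.002] twist [-0.0006 -0.0009 -0.0223]
```

```bash
python3 -m crank '{"slide":[[0.03,0.01,0],[0.03,0.008,0],[0.03,0.005,0],[0.03,0.005,0],[0,0,0]],"twist":[[0,0,-0.0056],[0,0,-0.0056],[0,0,-0.0056],[0,0,-0.0056],[0,0,0]],"hand":[-1,-1,-1,-1,-1]}' 70 >/dev/null; python3 lip.py -85.2 -1.8 84 0.09
```

```text
t 13.8 lip [-85.9  -1.5  84.3] free [ 62.6  -1.7 105.4] yaw,tilt,roll [-0.002  0.141  0.003] Fh [ 0.9 -0.1 -2.2] Mh [ 0.01 -0.14  0.  ] w 0.0127
slide [0.085 0.028 0.003] twist [-0.0005 -0.001  -0.0162]
```

```bash
python3 -m crank '{"slide":[[0.028,0.012,0],[0.028,0.008,0],[0.028,0.005,0],[0,0,0]],"twist":[[0,0,-0.0054],[0,0,-0.0054],[0,0,-0.0054],[0,0,0]],"hand":[-1,-1,-1,-1]}' 70 >/dev/null; python3 lip.py -85.2 -1.8 84 0.06
```

```text
t 14.13 lip [-86.   -1.2  84.2] free [63.5 -1.5 96.5] yaw,tilt,roll [-0.002  0.082  0.003] Fh [-0.5  0.5 -1. ] Mh [-0.08 -0.    0.05] w 0.0126
slide [0.038 0.023 0.008] twist [-0.0005 -0.0011 -0.007 ]
```

```bash
python3 -m crank '{"slide":[[0.02,0.005,0.004],[0.02,0.004,0.003],[0,0,0]],"twist":[[0,0,-0.0036],[0,0,-0.0036],[0,0,0]],"hand":[-1,-1,-1]}' 70 >/dev/null; python3 lip.py -85.2 -1.8 84 0.04;python3 -m crank '{"slide":[[0.016,0.003,0.002],[0.016,0.002,0.002],[0,0,0]],"twist":[[0,0,-0.0032],[0,0,-0.0032],[0,0,0]],"hand":[-1,-1,-1]}' 70 >/dev/null; python3 lip.py -85.2 -1.8 84 0.02
```

```text
t 14.38 lip [-86.2  -1.3  84.1] free [63.6 -1.5 92.6] yaw,tilt,roll [-0.001  0.056  0.004] Fh [ 0.1 -0.5 -1.1] Mh [-0.11  0.02 -0.01] w 0.0128
slide [0.028 0.025 0.008] twist [-0.0005 -0.0012 -0.0052]
t 14.63 lip [-86.2  -1.2  84.1] free [63.7 -1.4 89.3] yaw,tilt,roll [-0.001  0.035  0.004] Fh [-0.4 -0.4 -0.1] Mh [-0.09  0.06 -0.04] w 0.0126
slide [0.025 0.024 0.008] twist [-0.0004 -0.0013 -0.0047]
```

```bash
python3 - <<'E'
from h import *
b=r.snapshot("side")[185:270,310:420]
cv2.imwrite("pics/g6.png",cv2.resize(b,None,fx=7,fy=7,interpolation=cv2.INTER_CUBIC))
E
```

```text
(no output)
```

View pics/g6.png

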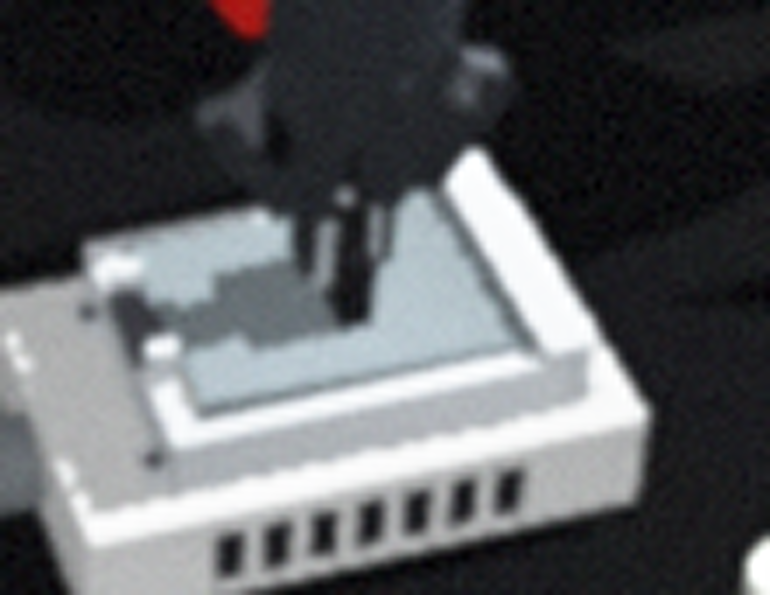

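The side view shows the cover almost flat between the walls, with its free end at the catch near (130,310). I'll press it down gradually.

```bash
python3 -m crank '{"slide":[[0.02,0.002,0],[0.02,0.002,0],[0,0,0]],"twist":[[0,0,-0.003],[0,0,-0.003],[0,0,0]],"hand":[-1,-1,-1]}' 70 >/dev/null; python3 lip.py -85.2 -1.8 84 0.0;python3 -m crank '{"slide":[[0.02,0.002,0],[0.02,0.002,0],[0,0,0]],"twist":[[0,0,-0.003],[0,0,-0.003],[0,0,0]],"hand":[-1,-1,-1]}' 70 >/dev/null; python3 lip.py -85.2 -1.8 84 0.0
```

```text
t 14.93 lip [-86.2  -1.2  84. ] free [63.8 -1.3 86.2] yaw,tilt,roll [-0.001  0.015  0.004] Fh [ 0.1  1.1 -0.7] Mh [-0.05  0.14 -0.01] w 0.0127
slide [0.023 0.025 0.01 ] twist [-0.0003 -0.0013 -0.0047]
t 15.18 lip [-86.3  -1.2  85. ] free [63.7 -1.2 84.1] yaw,tilt,roll [-0.    -0.006  0.004] Fh [ 0.3 -1.1 -1.2] Mh [-0.31 -0.12 -0.06] w 0.0126
slide [0.011 0.021 0.011] twist [-0.0002 -0.0013  0.0019]
```

```bash
python3 -m crank '{"slide":[[0.015,0,0],[0.01,0,0],[0,0,0]],"twist":[[0,0,0.001],[0,0,0],[0,0,0]],"hand":[-1,-1,-1]}' 70 >/dev/null; python3 lip.py -85.2 -1.8 84 0.0|head -1;python3 -m crank '{"slide":[[0.02,0,0],[0.02,0,0],[0,0,0]],"twist":[[0,0,0],[0,0,0],[0,0,0]],"hand":[-1,-1,-1]}' 70 >/dev/null; python3 lip.py -85.2 -1.8 84 0.0|head -1
```

```text
t 15.43 lip [-86.3  -1.1  84.5] free [63.7 -1.2 84. ] yaw,tilt,roll [-0.001 -0.003  0.004] Fh [-1.5 -0.2  0.6] Mh [-0.27 -0.13 -0.08] w 0.0128
t 15.68 lip [-86.3  -1.2  84.5] free [63.7 -1.3 84.1] yaw,tilt,roll [-0.    -0.003  0.003] Fh [ 1.  -1.1 -1.6] Mh [-0.29 -0.18 -0.1 ] w 0.0128
```

```bash
python3 -m crank '{"slide":[[0.05,0,0],[0.05,0,0]],"twist":[[0,0,0],[0,0,0]],"hand":[-1,-1]}' 70 >/dev/null; python3 lip.py -85.2 -1.8 84 0.0|head -1;python3 -m crank '{"slide":[[0.1,0,0],[0.1,0,0]],"twist":[[0,0,0],[0,0,0]],"hand":[-1,-1]}' 70 >/dev/null; python3 lip.py -85.2 -1.8 84 0.0|head -1
```

```text
t 15.85 lip [-86.1  -1.1  84.3] free [63.9 -1.1 83.9] yaw,tilt,roll [ 0.    -0.003  0.003] Fh [-11.5  -6.9  22.7] Mh [-1.22  1.52 -0.11] w 0.0127
t 16.02 lip [-86.1  -1.2  84.3] free [63.9 -1.1 83.7] yaw,tilt,roll [ 0.001 -0.004  0.001] Fh [-18.1 -10.7  36.9] Mh [-1.78  2.68 -0.15] w 0.0125
```

```bash
python3 -m crank '{"slide":[[-0.01,0,0],[0,0,0],[0,0,0]],"twist":[[0,0,0],[0,0,0],[0,0,0]],"hand":[-1,-1,-1]}' 70 >/dev/null; python3 lip.py -85.2 -1.8 84 0.0|head -1;python3 -m crank '{"slide":[[-0.02,0,0],[-0.02,0,0],[0,0,0]],"twist":[[0,0,0],[0,0,0],[0,0,0]],"hand":[-1,-1,-1]}' 70 >/dev/null; python3 lip.py -85.2 -1.8 84 0.0|head -1; python3 -m crank '{"slide":[[-0.02,0,0],[-0.02,0,0],[0,0,0]],"twist":[[0,0,0],[0,0,0],[0,0,0]],"hand":[-1,-1,-1]}' 70 >/dev/null; python3 lip.py -85.2 -1.8 84 0.0|head -1
```

```text
t 16.27 lip [-86.3  -1.1  85.7] free [63.7 -1.  85.3] yaw,tilt,roll [ 0.001 -0.003  0.002] Fh [ 2.4 -0.  -3.4] Mh [ 0.02 -0.28 -0.05] w 0.0128
t 16.52 lip [-86.4  -1.2  85.3] free [63.6 -1.2 84.8] yaw,tilt,roll [ 0.    -0.004  0.002] Fh [ 2.1  0.6 -2. ] Mh [ 0.09 -0.3  -0.02] w 0.0128
t 16.77 lip [-86.4  -1.4  86.2] free [63.6 -1.4 85.5] yaw,tilt,roll [ 0.    -0.004  0.001] Fh [ 1.6  0.7 -1.6] Mh [ 0.07 -0.23 -0.03] w 0.0127
```

```bash
python3 -m crank '{"slide":[[-0.03,0,0],[0,0,0]],"twist":[[0,0,0],[0,0,0]],"hand":[-1,-1]}' 70 >/dev/null; python3 lip.py -85.2 -1.8 84 0.0|head -1; python3 -m crank '{"slide":[[-0.03,0,0],[0,0,0]],"twist":[[0,0,0],[0,0,0]],"hand":[-1,-1]}' 70 >/dev/null; python3 lip.py -85.2 -1.8 84 0.0|head -1
```

```text
t 16.93 lip [-86.3  -1.6  86.5] free [63.7 -1.6 85.8] yaw,tilt,roll [-0.    -0.004  0.001] Fh [ 2.4 -0.7 -1.9] Mh [ 0.09 -0.26 -0.11] w 0.0125
t 17.1 lip [-86.3  -1.7  86.5] free [63.7 -1.7 85.8] yaw,tilt,roll [-0.    -0.005  0.001] Fh [ 2.4 -0.2 -2.2] Mh [ 0.1  -0.26 -0.02] w 0.0124
```

```bash
python3 -m crank '{"slide":[[0.04,0,0],[0.03,0,0],[0,0,0],[0,0,0],[0,0,0],[0,0,0],[0,0,0]],"twist":[[0,0,0],[0,0,0],[0,0,0],[0,0,0],[0,0,0],[0,0,0],[0,0,0]],"hand":[-1,-1,-1,-0.2,-0.2,-0.2,-0.2]}' 70 ; python3 lip.py -85.2 -1.8 84 0.0|head -1; python3 -m crank '{"slide":[[-0.3,0,0],[-0.5,0,0],[-0.5,0,0],[-0.5,0,0],[-0.3,0,0],[0,0,0]],"twist":[[0,0,0],[0,0,0],[0,0,0],[0,0,0],[0,0,0],[0,0,0]],"hand":[-0.2,-0.2,-0.2,-0.2,-0.2,-0.2]}' 70
python3 - <<'E'
from h import *
b=r.snapshot("side")[175:275,310:420]
cv2.imwrite("pics/g7.png",cv2.resize(b,None,fx=7,fy=6,interpolation=cv2.INTER_CUBIC))
E
```

```text
time_s: 17.68
position: [0.5466, 0.1878, 0.1027]
tcp_rot: [-0.432, -0.558, -0.435, 0.559]
ft_force: [0.2, -0.1, -0.7]
width: 0.0339
t 17.68 lip [-86.6  -1.1  86.6] free [63.4 -1.  85.9] yaw,tilt,roll [ 0.001 -0.005  0.002] Fh [ 0.2 -0.1 -0.7] Mh [-0.05  0.07 -0.01] w 0.0339
time_s: 18.18
position: [0.5445, 0.1875, 0.2095]
tcp_rot: [-0.43, -0.556, -0.436, 0.562]
ft_force: [0.4, 0.8, 0.1]
width: 0.0341
```

View pics/g7.png

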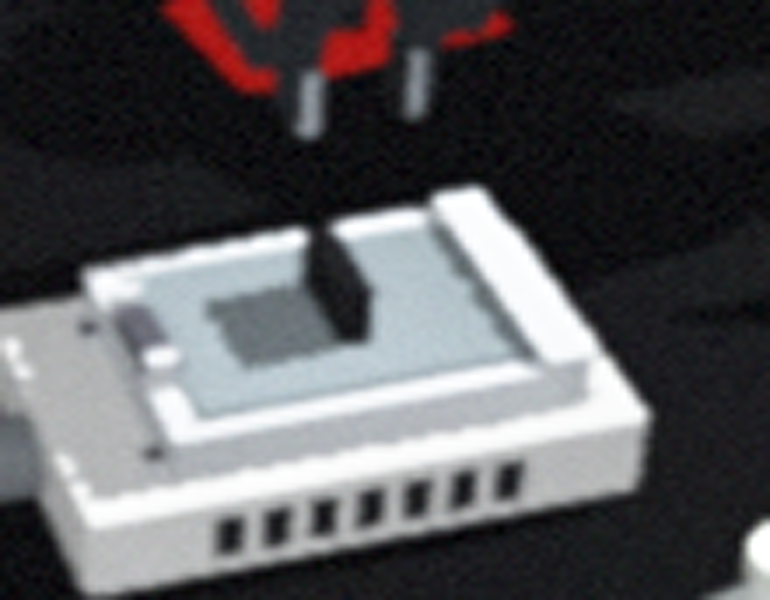

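The side view shows the cover lying flat in the frame. Its lip is under the white ledge and the catch at (145,335) sits over the free end. To confirm, I'll press lightly near the free end with shut fingers.

```bash
python3 go.py .5987 .1765 .110 -.253 0;  python3 -m crank '{"slide":[[0,0.3,0],[0,0.4,0],[0,0.3,0],[0,0.1,0],[0,0,0],[0,0,0]],"twist":[[0,0,0],[0,0,0],[0,0,0],[0,0,0],[0,0,0],[0,0,0]],"hand":[-1,-1,-1,-1,-1,-1]}' 30;  python3 go.py .5987 .1765 .110 -.253 0
```

```text
t 18.23 pos [0.5441 0.1874 0.2081] F [0.3 0.6 0.1] M [-0.04 -0.09  0.04] w 0.0341
slide [ 1.947  1.136 -0.064] twist [0.0004 0.0005 0.004 ]
time_s: 18.73
position: [0.5948, 0.1733, 0.1988]
tcp_rot: [-0.428, -0.552, -0.439, 0.565]
ft_force: [0.4, 0.4, -0.3]
width: -0.0003
t 18.73 pos [0.5948 0.1733 0.1988] F [ 0.4  0.4 -0.3] M [ 0.05 -0.01 -0.02] w -0.0003
slide [ 1.775  0.099 -0.09 ] twist [0.0007 0.0016 0.0071]
```

```bash
python3 -m crank '{"slide":[[0.5,0.05,-0.06],[0.5,0,0],[0.4,0,0],[0.25,0,0],[0,0,0],[0,0,0]],"twist":[[0,0.0016,0.007],[0,0,0],[0,0,0],[0,0,0],[0,0,0],[0,0,0]],"hand":[-1,-1,-1,-1,-1,-1]}' 30;  python3 go.py .5987 .1765 .094 -.253 0
```

```text
time_s: 19.23
position: [0.5926, 0.1771, 0.1112]
tcp_rot: [-0.433, -0.557, -0.435, 0.559]
ft_force: [-0.3, 1.0, -0.5]
width: -0.0004
t 19.23 pos [0.5926 0.1771 0.1112] F [-0.3  1.  -0.5] M [ 0.02 -0.04  0.01] w -0.0004
slide [ 0.344  0.123 -0.019] twist [0.0011 0.0003 0.0012]
```

```bash
python3 -m crank '{"slide":[[0.15,0.1,0],[0.1,0,0],[0.05,0,0],[0,0,0]],"twist":[[0,0,0],[0,0,0],[0,0,0],[0,0,0]],"hand":[-1,-1,-1,-1]}' 30|head -4;  python3 -m crank '{"slide":[[0.05,0,0],[0.03,0,0]],"twist":[[0,0,0],[0,0,0]],"hand":[-1,-1]}' 30|head -4; python3 -m crank '{"slide":[[0.04,0,0],[0.04,0,0]],"twist":[[0,0,0],[0,0,0]],"hand":[-1,-1]}' 30|head -4
```

```text
time_s: 19.57
position: [0.5995, 0.1764, 0.0983]
tcp_rot: [0.434, 0.559, 0.434, -0.558]
ft_force: [-0.5, -0.3, 0.8]
time_s: 19.73
position: [0.6007, 0.1765, 0.0955]
tcp_rot: [0.434, 0.559, 0.434, -0.557]
ft_force: [-0.3, -1.2, -0.3]
time_s: 19.9
position: [0.6014, 0.1766, 0.0921]
tcp_rot: [0.435, 0.56, 0.433, -0.557]
ft_force: [-0.1, -0.4, -0.4]
```

```bash
python3 -m crank '{"slide":[[0.04,0,0],[0.04,0,0]],"twist":[[0,0,0],[0,0,0]],"hand":[-1,-1]}' 30|head -4;  python3 -m crank '{"slide":[[0.04,0,0],[0.04,0,0]],"twist":[[0,0,0],[0,0,0]],"hand":[-1,-1]}' 30|head -4; python3 -m crank '{"slide":[[0.05,0,0],[0.05,0,0]],"twist":[[0,0,0],[0,0,0]],"hand":[-1,-1]}' 30|head -4
```

```text
time_s: 20.07
position: [0.6017, 0.1766, 0.0899]
tcp_rot: [0.435, 0.56, 0.433, -0.557]
ft_force: [-11.4, -1.9, 24.2]
time_s: 20.23
position: [0.6017, 0.1766, 0.09]
tcp_rot: [0.435, 0.56, 0.433, -0.557]
ft_force: [-6.0, -1.1, 12.8]
time_s: 20.4
position: [0.6017, 0.1766, 0.09]
tcp_rot: [0.435, 0.559, 0.433, -0.557]
ft_force: [-7.9, -1.3, 16.2]
```

The touch comes at z = 0.0900, exactly the seated plate's top, and it holds firm at 12–24 N. I'll back away and look.

```bash
python3 -m crank '{"slide":[[-0.3,0,0],[-0.6,0,0],[-0.7,0,0],[-0.7,0,0],[-0.4,-0.3,0.3],[0,-0.7,0.3],[0,-0.7,0.3],[0,-0.7,0.3],[0,-0.4,0.2],[0,0,0],[0,0,0]],"twist":[[0,0,0],[0,0,0],[0,0,0],[0,0,0],[0,0,0],[0,0,0],[0,0,0],[0,0,0],[0,0,0],[0,0,0],[0,0,0]],"hand":[-1,-1,-1,-1,-1,-1,-1,-1,-1,-1,-1]}' 30
python3 - <<'E'
from h import *
from lip import H
a=r.snapshot("top"); b=r.snapshot("side")
z=lambda m,x,y,w,h:cv2.resize(m[y:y+h,x:x+w],(390,390),interpolation=cv2.INTER_CUBIC)
cv2.imwrite("pics/g8.png",np.hstack([z(b,295,190,110,110),z(a,215,140,110,110)]))
for n in("amber_jar","tall_bottle","blue_bottle"):
    for c in("side","top"): print(n,c,[(np.round(d["point"]).astype(int).tolist(),round(d["p"],2)) for d in r.pinpoint(c,n)][:2])
print(r.get_state()["ft_force"])
E
```

```text
time_s: 21.32
position: [0.4426, 0.1416, 0.2314]
tcp_rot: [0.436, 0.56, 0.433, -0.556]
ft_force: [0.6, -0.0, -0.0]
width: 0.0001
amber_jar side [([271, 230], 0.8)]
amber_jar top [([324, 156], 0.51)]
tall_bottle side [([414, 310], 0.93)]
tall_bottle top [([190, 210], 0.83)]
blue_bottle side [([270, 143], 0.64)]
blue_bottle top [([453, 212], 0.75)]
[-0.59209973  0.37178588 -0.15075842]
```

View pics/g8.png

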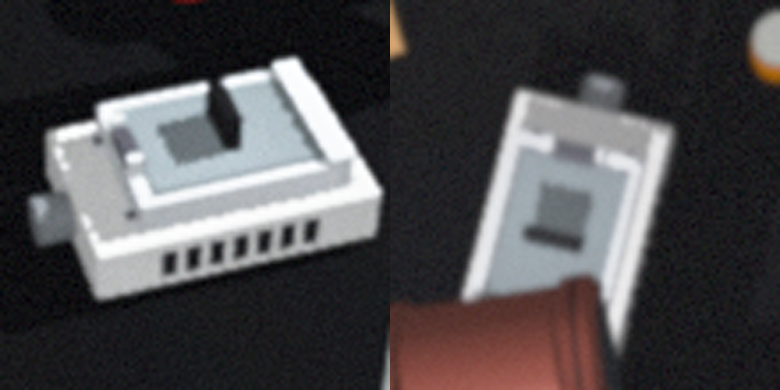

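Both views show the cover flat in the frame, with its lip hidden under the ledge. The dark catch nose at (572,152) reaches over the free edge. The jar and bottles are where they were, so I'm handing in.

```bash
python3 -c "
from station import r
print(r.sign_off())"
```

```text
the job is handed in; nothing more can be done
None
```

The grey cover is back on the filter box, and I handed the job in at about 21 s. I hooked its lip under the ledge at about 0.21 rad tilt and felt the stop at x of about −86 mm, so the frame sits about 9 mm toward the robot. Then I swung the free end down, pressed it home and let go.

**Last checks that agreed**
- **Seating:** shut fingertips pressed near the free end met the plate at z = 90.0 mm, exactly the seated height. It held firm at about 13–24 N.
- **Catch and lip:** the final pictures show the cover flat, its lip under the ledge, and the catch nose over the free edge.
- **Bystanders:** the jar and bottles are within a few pixels of where they started. The gripper is clear and touching nothing.

**Peak forces seen:** readings stayed below about 6 N while hooking and swinging. The main press read 37 N downward with about 21 N sideways, 42 N in all, under the 50 N limit. I read forces only at the end of each move, so shorter peaks would not show.

**Checks that failed or disagreed**
- **First grip:** it closed too high on the rib and shifted the cover about 10 mm on the bench, so I reopened and gripped again.
- **Lateral position:** the two cameras differed by about 4 mm, mostly because the arm was still moving when the pictures were taken. I went by contact instead.
- **Catch snap:** I felt no clear force peak when it snapped. A gentle pull-up test was unclear: the cover rose about 2 mm, roughly the free play, and then stopped. That the catch is over the cover rests on the height check and the pictures.

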